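# Snap the lid of the sealer tub home all round, then shut its vent

## Task

The lid of the grey sealer tub has only been laid on. Go round the edge of the lid and press down every blue edge segment that still stands up until it snaps home and stays there, leaving the vent open meanwhile so that the trapped air can get out. When the whole edge is home, shut the vent: pull its black sleeve straight up, turn it clockwise from the green mark to the red one, and let it down into its notch.

Things in the scene. Friction and masses are not known exactly. Their poses are not given: they have to be found in the camera images.
- sealer_tub: Light grey tub of tyre bead sealer with a dark blue snap lid, clamped in a grey steel stand; fixed. Origin under the tub's axis on the shelf surface; z up, +x to the tub's back (away from the robot at yaw 0), +y to its left. Numbers in this list: mm, this frame. Lid 183 across; its flat six-sided middle panel is 92 high. An orange gasket band shows under the edge where it is not home.
- ledge_front (a point): Middle of the lower front edge of the stand's tool ledge, x 50, 300 high (208 above the lid). The ledge covers x 50 to 170, y -155 to 155, with small things on it up to 370 high, on side plates at y +-150, x 80 to 150. It bars a vertical tool from the lid's back: lean the hand to the tub's front, fingertips pointing down and back, about 25 to 45 degrees.
- press_0 (a point): Pressing place (small ribs) on top of lid edge segment 0, at the back, half under the tool ledge: 81 from the tub's axis at 0 degrees from the tub's +x towards its +y. 94 high when the segment is home, about 5 higher when it stands up; moves with the segment.
- press_1 (a point): Pressing place (small ribs) on top of lid edge segment 1, back left, at the ledge's front edge: 81 from the tub's axis at 60 degrees from the tub's +x towards its +y. 94 high when the segment is home, about 5 higher when it stands up; moves with the segment.
- press_2 (a point): Pressing place (small ribs) on top of lid edge segment 2, front left: 81 from the tub's axis at 120 degrees from the tub's +x towards its +y. 94 high when the segment is home, about 5 higher when it stands up; moves with the segment.
- press_3 (a point): Pressing place (small ribs) on top of lid edge segment 3, at the front, nearest the robot: 81 from the tub's axis at 180 degrees from the tub's +x towards its +y. 94 high when the segment is home, about 5 higher when it stands up; moves with the segment.
- press_4 (a point): Pressing place (small ribs) on top of lid edge segment 4, front right: 81 from the tub's axis at 240 degrees from the tub's +x towards its +y. 94 high when the segment is home, about 5 higher when it stands up; moves with the segment.
- press_5 (a point): Pressing place (small ribs) on top of lid edge segment 5, back right, at the ledge's front edge: 81 from the tub's axis at 300 degrees from the tub's +x towards its +y. 94 high when the segment is home, about 5 higher when it stands up; moves with the segment.
- segment_0 (a joint): Edge segment 0, tilt about its crease 62 from the axis, rad: 0 up (outer edge 7 proud, orange band below it bare), 0.25 home. Pressed at press_0 it resists with about 9 N at first, gives way by half travel and snaps home by itself (over-centre spring), stopping rigidly at 0.25; let go before half travel it springs back to 0. Starts up.
- segment_1 (a joint): Edge segment 1, tilt about its crease 62 from the axis, rad: 0 up (outer edge 7 proud, orange band below it bare), 0.25 home. Pressed at press_1 it resists with about 9 N at first, gives way by half travel and snaps home by itself (over-centre spring), stopping rigidly at 0.25; let go before half travel it springs back to 0. Starts up or already home.
- segment_2 (a joint): Edge segment 2, tilt about its crease 62 from the axis, rad: 0 up (outer edge 7 proud, orange band below it bare), 0.25 home. Pressed at press_2 it resists with about 9 N at first, gives way by half travel and snaps home by itself (over-centre spring), stopping rigidly at 0.25; let go before half travel it springs back to 0. Starts up.
- segment_3 (a joint): Edge segment 3, tilt about its crease 62 from the axis, rad: 0 up (outer edge 7 proud, orange band below it bare), 0.25 home. Pressed at press_3 it resists with about 9 N at first, gives way by half travel and snaps home by itself (over-centre spring), stopping rigidly at 0.25; let go before half travel it springs back to 0. Starts up or already home.
- segment_4 (a joint): Edge segment 4, tilt about its crease 62 from the axis, rad: 0 up (outer edge 7 proud, orange band below it bare), 0.25 home. Pressed at press_4 it resists with about 9 N at first, gives way by half travel and snaps home by itself (over-centre spring), stopping rigidly at 0.25; let go before half travel it springs back to 0. Starts up.
- segment_5 (a joint): Edge segment 5, tilt about its crease 62 from the axis, rad: 0 up (outer edge 7 proud, orange band below it bare), 0.25 home. Pressed at press_5 it resists with about 9 N at first, gives way by half travel and snaps home by itself (over-centre spring), stopping rigidly at 0.25; let go before half travel it springs back to 0. Starts up or already home.
- vent_grip (a point): Vent: centre of the grip of its black knurled sleeve, on the upright axis, x -35, 112 high when down. Sleeve 27 in diameter, from 6 to 30 above the lid panel (30 wide below 12); grip it across from above, any direction. Its white line points to the front, at a green dot, when open; at a red dot 60 degrees clockwise (from above) when shut.
- vent_lift (a joint): How far the vent sleeve is pulled up, m: 0 down in its notch, 0.009 at the upper stop. A spring pulls it down, 3 N at 0, 6 N at the stop. Keys let it turn only about 0.05 rad unless it is pulled up 0.006 or more; let go between the notches it stays about 0.0055 up.
- vent_sleeve (a joint): Angle of the vent sleeve, rad: 0 open (as it starts), grows clockwise seen from above, stop at 1.05 shut.

How it is judged:
By the outcome, as a careful person would: the job done as asked, in the order asked, and still so for the second after the job is handed in, with the robot touching nothing.
It also fails if it takes over 69 s, if anything falls off the work surface, if the arm or the gripper's body presses on something with over 40 N, if the wrist force passes 120 N, or if a joint passes its speed limit or range.

## Robot

A 6-joint arm with a two-finger parallel gripper is mounted at the origin on a cart in front of the work surface, level with it; the furniture and walls round the work are solid. World frame = base frame: x ahead of the robot, y to its left, z up, the work surface at z = 0. Lengths are in m, angles in degrees, forces in N, time in s.
With the tool pointing down it reaches from about 0.25 to 0.725 m from the base axis. Payload 9.7 kg.
Tool frame: the origin (TCP) lies on the mounting face of the last link; the fingertips stand 173 mm ahead of it and the grasp point (between the pads) lies 155 mm ahead of it; z points along the fingers, y is the line along which they close (so a half turn about z gives the same grasp; the last joint's range is limited). The gripper opens to 85 mm and grips with 20 to 120 N. Pads are 22 mm wide; open, the fingers measure 114 mm over their backs; the gripper's body (76 mm by 85 mm) begins 54 mm behind the grasp point. The pads swing forward as they close: fully open they stand 13 mm farther back than shut.
Start: joints at [-66.635, 4.979, 10.078, 95.1, 0, 90], TCP at [0.218, -0.505, 0.405] pointing down, gripper open.
Joint ranges: [-179.16, 179.16], [-48.56, 103.87], [-65.8, 70.77], [-126.05, 130.52], [-82.76, 87.17], [-180, 180]. Speed limits (degrees/s): [127.2, 127.2, 147.25, 180, 180, 180].

## Interface

Orientations are given as [roll, pitch, yaw] about the fixed x, y, z axes, in that order (R = Rz(yaw) Ry(pitch) Rx(roll)).
In Python, from workcell import bot, camera, camera_model, outline_of, pinpoint gives the robot as it stands.
- The arm moves only by the tool move_arm, never from a script. Its arguments are lists of equal length, an entry for each row: "jaw": the closure, from 0 (fully open) to 1 (shut); "delta_pos": the shift along the world's x, y, z in m, a list of three; "yaw": the turn about the world's z in rad. In form: {"jaw": [jaw, ...], "delta_pos": [[dx, dy, dz], ...], "yaw": [yaw, ...]}. A call has 1 to 10 rows; each row shifts and turns the commanded pose from where the row before left it; what a row does not reach is not made up. A row lasts 1/12 s, in which the tool goes at most 41.7 mm and 7.16 degrees, less where a joint would pass 70% of its speed; a pose out of reach is approached as far as the arm can. A call with a gripper value outside its range is refused whole. The fingers move at their own pace and stop on an object; "force" is the grip in N (left out, the last holds). Time passes only in rows, so rows that do not move let the fingers close. It gives the time, the measured TCP pose, the force, the opening and the grip force at its end, in the units of the state.
- bot.get_obs(): the state, without advancing time (a new reading comes with each control period).
- camera(name): name is "side" or "top"; returns the picture (480x640x3 uint8, red, green, blue); there is no depth.
- camera_model(name): a dict with "fx", "fy", "cx", "cy" (pixels), "R" (3x3) and "t" (3): a world point X has camera coordinates R X + t. Camera axes: x right, y down, z forward; pixel columns grow to the right and rows downward; lengths in m; the calibration is good to about 2 mm. A picture is of the moment at which its call begins. camera_model takes no time and is no camera call.
- bot.job_done(): hands the job in; it is judged then, once.
Trained networks look in the newest picture that a camera, given by its name, has taken for a name from the list of things; names that differ only in an ending like _2 or _b are one class to them, and where a whole thing is asked for, a point or a joint stands for the part that bears it (a point fixed in the world has none). Each returns a list of dicts, best first, with "confidence" (0 to 1); they miss things now and then, are a little off and sometimes report something else, mostly with a low value. They report only what shows in the picture. A call takes as long as a camera call.
- outline_of(camera, thing): "mask" (480x640 bool, what is visible of it) and "xy" ([column, row] in pixels, amid what is visible of it).
- pinpoint(camera, thing): "xy" ([column, row] in pixels: a listed point, or the origin of a listed thing).
The state is a dict: "time": time; "q": joint angles; "qd": joint speeds; "joint_efforts": joint torques, N m; "ee_pos": TCP position; "tcp_rot": TCP orientation; "wrist_force": force on the tool from outside, world axes, zero at the start; "torque": the same for the moment, N m; "opening": finger opening in m; "grasp_force": force on a finger pad.
Only numpy, scipy, OpenCV 4.12 (cv2) and the standard library are available. Lean on these libraries where they do the work, as an engineer would, in place of code of your own. Each camera call takes 0.05 s, during which the arm holds its last target. There are 200 camera calls.

## Working session

There is one attempt and no reset: what is moved stays moved. The work goes in short steps, Python scripts to look and compute and a tool call to move; the robot and the scene stay as the last step left them, time stands still between calls to the robot, and variables do not carry over. Pictures are saved under pics/ and viewed, at most 11 in all, crops included, and the job is handed in when it is done.

Besides the shell and the picture viewer there is one more tool, called after "Call:" in YAML: its name, and indented under it one key for each argument. move_arm: Moves the arm, as the interface text tells. Its arguments: {"type":"object","properties":{"jaw":{"type":"array"},"delta_pos":{"type":"array"},"yaw":{"type":"array"},"force":{"type":"number"}},"required":["jaw","delta_pos","yaw"]}

```bash
ls; mkdir -p pics; python3 - <<'E'
from workcell import *
import cv2,numpy as np
o=bot.get_obs();print({k:np.round(v,3).tolist() for k,v in o.items()})
for c in("side","top"):
    m=camera_model(c);print(c,{k:np.round(v,3).tolist() for k,v in m.items()})
    cv2.imwrite(f"pics/{c}0.png",camera(c)[:,:,::-1])
    for n in["sealer_tub","ledge_front","vent_grip"]+[f"press_{i}" for i in range(6)]:
        print(c,n,[(np.round(d["xy"],1).tolist(),round(d["confidence"],2)) for d in pinpoint(c,n)][:3])
E
```

```text
pics
{'time': 0.0, 'q': [-66.635, 5.012, 10.033, 95.1, -0.002, 90.001], 'qd': [0.006, 0.007, 0.071, 0.008, -0.019, 0.089], 'joint_efforts': [0.0, -52.039, 46.48, 0.016, -0.0, -0.0], 'ee_pos': [0.218, -0.505, 0.404], 'tcp_rot': [-179.921, 0.002, 23.364], 'wrist_force': [0.331, -0.14, -1.138], 'torque': [-0.003, -0.006, -0.004], 'grasp_force': 0.0, 'opening': 0.085}
side {'fx': 526.715, 'fy': 526.715, 'cx': 314.584, 'cy': 245.65, 'R': [[0.968, -0.251, -0.013], [-0.16, -0.579, -0.8], [0.193, 0.776, -0.6]], 't': [-0.515, 0.262, 0.797]}
side sealer_tub [([310.9, 383.2], 0.56)]
side ledge_front [([342.3, 221.9], 0.94)]
side vent_grip [([286.1, 340.6], 0.57), ([314.4, 382.5], 0.22)]
side press_0 [([312.6, 306.2], 0.95), ([355.4, 365.0], 0.92), ([258.9, 360.0], 0.76)]
side press_1 [([312.6, 306.2], 0.95), ([355.4, 365.0], 0.92), ([258.9, 360.0], 0.76)]
side press_2 [([312.6, 306.2], 0.95), ([355.4, 365.0], 0.92), ([258.9, 360.0], 0.76)]
side press_3 [([312.6, 306.2], 0.95), ([355.4, 365.0], 0.92), ([258.9, 360.0], 0.76)]
side press_4 [([312.6, 306.2], 0.95), ([355.4, 365.0], 0.92), ([258.9, 
[... 226 characters left out ...]
13, 0.06, -0.99]], 't': [0.067, 0.543, 0.954]}
top sealer_tub [([390.3, 267.0], 0.86)]
top ledge_front [([390.4, 213.9], 0.59)]
top vent_grip [([392.8, 281.6], 0.61), ([388.4, 211.2], 0.38)]
top press_0 [([347.5, 247.8], 0.95), ([381.8, 220.7], 0.82), ([354.6, 289.0], 0.81)]
top press_1 [([347.5, 247.8], 0.95), ([381.8, 220.7], 0.82), ([354.6, 289.0], 0.81)]
top press_2 [([347.5, 247.8], 0.95), ([381.8, 220.7], 0.82), ([354.6, 289.0], 0.81)]
top press_3 [([347.5, 247.8], 0.95), ([381.8, 220.7], 0.82), ([354.6, 289.0], 0.81)]
top press_4 [([347.5, 247.8], 0.95), ([381.8, 220.7], 0.82), ([354.6, 289.0], 0.81)]
top press_5 [([347.5, 247.8], 0.95), ([381.8, 220.7], 0.82), ([354.6, 289.0], 0.81)]
```

View pics/side0.png

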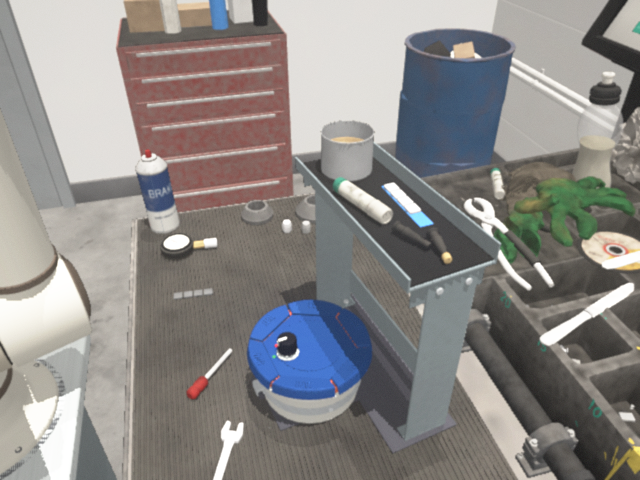

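View pics/top0.png

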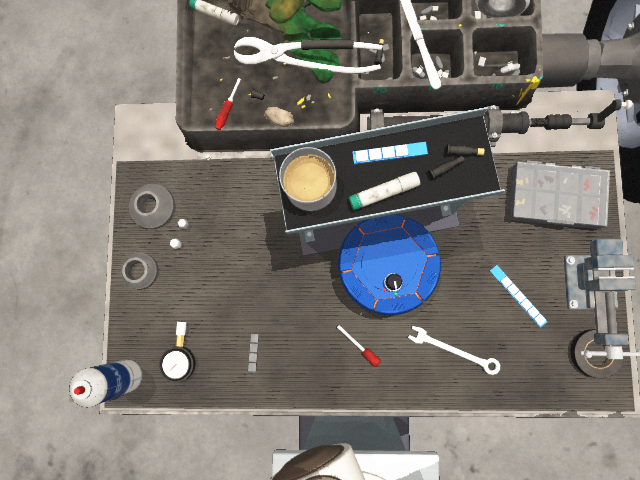

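```bash
cat > h.py <<'E'
from workcell import *
import cv2,numpy as np
from scipy.optimize import least_squares
def proj(c,X):
    m=camera_model(c);p=np.atleast_2d(X)@np.array(m["R"]).T+m["t"]
    return np.c_[m["fx"]*p[:,0]/p[:,2]+m["cx"],m["fy"]*p[:,1]/p[:,2]+m["cy"]]
def w(p,L):
    c,s=np.cos(p[2]),np.sin(p[2]);L=np.atleast_2d(L)
    return np.c_[p[0]+c*L[:,0]-s*L[:,1],p[1]+s*L[:,0]+c*L[:,1],L[:,2]]
def press(i,z=.097,r=.081):
    a=np.radians(60*i);return [r*np.cos(a),r*np.sin(a),z]
E
python3 - <<'E'
from h import *
fix={"sealer_tub":[0,0,0],"ledge_front":[.05,0,.3],"vent_grip":[-.035,0,.112]}
D=[]
for c in("side","top"):
    im=camera(c)
    if c=="side": cr=im[285:425,235:385]
    else: cr=im[200:325,330:450]
    cv2.imwrite(f"pics/{c}1.png",cv2.resize(cr[:,:,::-1],None,fx=4.2,fy=4.2,interpolation=cv2.INTER_CUBIC))
    for n in fix:
        r=[d for d in pinpoint(c,n)]
        if r:D.append((c,n,r[0]["xy"]))
    for d in pinpoint(c,"press_0"):
        print(c,np.round(d["xy"],1),round(d["confidence"],2))
        if d["confidence"]>.4:D.append((c,"press",d["xy"]))
def res(p):
    out=[]
    for c,n,xy in D:
        if n=="press":
            P=proj(c,w(p,[press(i) for i in range(6)]));e=P-xy;out.append(e[np.argmin((e**2).sum(1))])
        else: out.append(proj(c,w(p,fix[n]))[0]-xy)
    return np.ravel(out)
s=min((least_squares(res,[.45,-.15,a],loss="soft_l1") for a in(.0,.2,.4)),key=lambda s:s.cost)
print(s.x,np.degrees(s.x[2]));r=s.fun.reshape(-1,2)
for d,e in zip(D,r):print(d[0],d[1],np.round(d[2],1),np.round(e,1))
for c in("side","top"):print(c,np.round(proj(c,w(s.x,[press(i) for i in range(6)])),1).tolist())
print(np.round(w(s.x,[press(i) for i in range(6)]+list(fix.values())),4).tolist())
E
```

```text
side [257.3 358. ] 0.97
side [311.3 302.9] 0.85
side [304.2 383.3] 0.77
side [271.7 320.6] 0.73
side [356.  364.3] 0.71
side [353.9 321.9] 0.64
top [348.6 249.1] 0.85
top [433.9 280.6] 0.84
top [383.5 221.6] 0.79
top [422.7 235.8] 0.66
top [356.6 294.1] 0.59
top [397.5 305.9] 0.57
[ 0.50665654 -0.06622797  0.19115388] 10.95231062181851
side sealer_tub [312.2 382.7] [-2.8  0.1]
side ledge_front [338.4 220.2] [ 1.7 -0.7]
side vent_grip [286.5 338.2] [-0.5  3.5]
side press [257.3 358. ] [-0.2  1.4]
side press [311.3 302.9] [1.3 0.7]
side press [304.2 383.3] [-1.3  1.7]
side press [271.7 320.6] [-6.  -1.2]
side press [356.  364.3] [-1.2  0.3]
side press [353.9 321.9] [1.9 1.8]
top sealer_tub [385.4 266.4] [0.3 0.8]
top ledge_front [393.6 212.1] [-1.5  2. ]
top vent_grip [392.4 281.5] [ 1.6 -0.7]
top press [348.6 249.1] [-1.8 -0.7]
top press [433.9 280.6] [-1.5 -4. ]
top press [383.5 221.6] [-3.7 -2.2]
top press [422.7 235.8] [-0.3 -2.8]
top press [356.6 294.1] [-0.8 -2.1]
top press [397.5 305.9] [1.3 0.6]
side [[355.8, 323.7], [312.6, 303.6], [265.7, 319.4], [257.1, 359.4], [302.9, 385.0], [354.8, 364.6]]
top [[379.8, 219.4], [346.8, 248.4], [355.8, 292.0], [398.8, 306.5], [432.4, 276.6], [422.4, 233.0]]
[[0.5862, -0.0508, 0.097], [0.5331, 0.0103, 0.097], [0.4536, -0.0051, 0.097], [0.4271, -0.0816, 0.097], [0.4802, -0.1428, 0.097], [0.5597, -0.1274, 0.097], [0.5067, -0.0662, 0.0], [0.5557, -0.0567, 0.3], [0.4723, -0.0729, 0.112]]
```

View pics/side1.png

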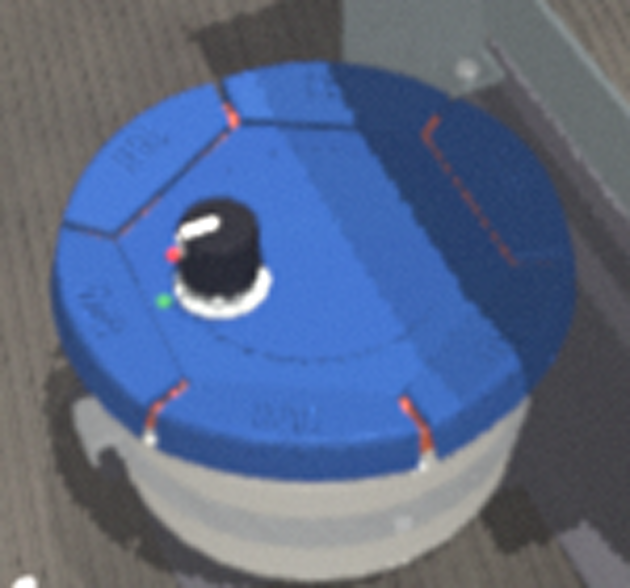

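View pics/top1.png

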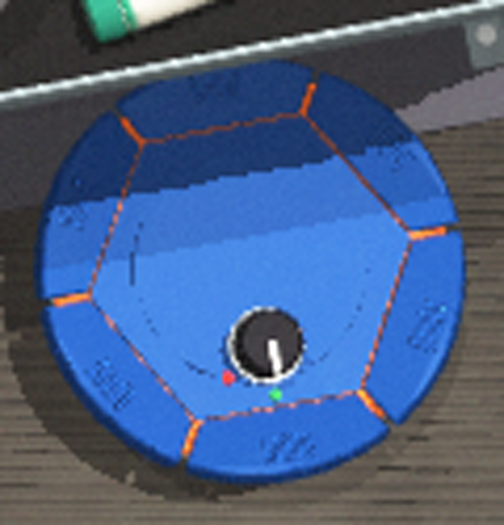

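Call:
move_arm:
  jaw: [0,0,0,0,0,0,0,0,0,0]
  delta_pos:
    - [0.024,0.033,0]
    - [0.024,0.033,0]
    - [0.024,0.033,0]
    - [0.024,0.033,0]
    - [0.024,0.033,0]
    - [0.024,0.033,0]
    - [0.024,0.033,0]
    - [0.024,0.033,0]
    - [0.024,0.033,0]
    - [0.024,0.033,0]
  yaw: [0.12,0.12,0.12,0.12,0.12,0.12,0.12,0.12,0.12,0.12]

```text
time: 2.33
ee_pos: [0.4588, -0.1729, 0.405]
tcp_rot: [180.0, 0.0, 92.5]
wrist_force: [0.3, -0.9, -0.7]
opening: 0.0855
grasp_force: 0.0
```

Call:
move_arm:
  jaw: [0,0,0,0]
  delta_pos:
    - [0.016,0.018,-0.03]
    - [0.016,0.018,-0.03]
    - [0,0,-0.02]
    - [0,0,0]
  yaw: [0.08,0.074,0,0]

```text
time: 2.67
ee_pos: [0.4899, -0.1375, 0.3202]
tcp_rot: [-179.7, -0.2, 101.1]
wrist_force: [-0.4, 0.2, -0.5]
opening: 0.0854
grasp_force: 0.0
```

```bash
python3 - <<'E'
from h import *
o=bot.get_obs();print({k:np.round(v,3).tolist() for k,v in o.items()})
a=camera("side");b=camera("top")
cv2.imwrite("pics/m1.png",np.vstack([a[20:440,100:520],b[100:360,200:620][:,:420]])[:,:,::-1][:,:][:600] if 0 else np.hstack([a[60:460,120:500],b[80:480,240:640]])[:,:,::-1])
E
```

```text
{'time': 2.667, 'q': [-15.681, -1.29, -5.703, 85.969, 0.0, 63.232], 'qd': [-1.991, -1.727, 4.609, 4.664, -0.277, 0.422], 'joint_efforts': [1.437, -47.673, 48.483, -1.367, 0.104, -0.132], 'ee_pos': [0.49, -0.138, 0.32], 'tcp_rot': [-179.659, -0.173, 101.087], 'wrist_force': [-0.42, 0.166, -0.486], 'torque': [0.028, 0.02, 0.039], 'grasp_force': 0.0, 'opening': 0.085}
```

View pics/m1.png

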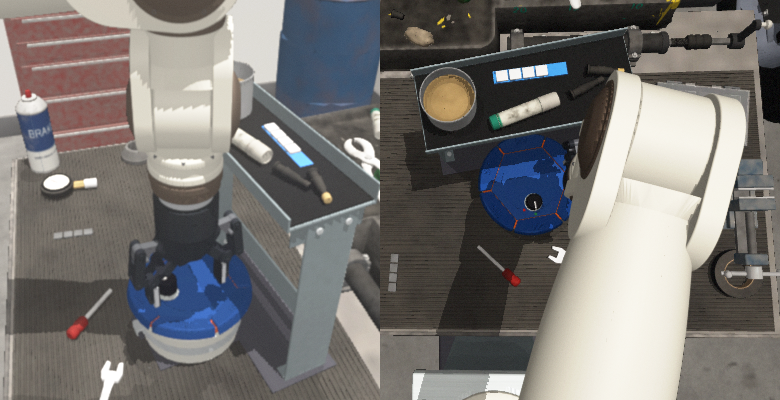

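Call:
move_arm:
  jaw: [0,0,0,0,0]
  delta_pos:
    - [0.013,0.003,0]
    - [0.012,0.002,0]
    - [0,0,-0.02]
    - [0,0,-0.02]
    - [0,0,0]
  yaw: [0,0,0,0,0]

```text
time: 3.18
ee_pos: [0.5146, -0.1346, 0.2834]
tcp_rot: [-179.9, -0.0, 100.8]
wrist_force: [-0.5, 0.8, -1.2]
opening: 0.0853
grasp_force: 0.0
```

Call:
move_arm:
  jaw: [0,0,0]
  delta_pos:
    - [0,0,0]
    - [0,0,0]
    - [0,0,0]
  yaw: [0,0,0]

```text
time: 3.43
ee_pos: [0.5153, -0.1343, 0.2869]
tcp_rot: [179.9, 0.1, 100.9]
wrist_force: [-0.5, -0.5, 0.1]
opening: 0.0852
grasp_force: 0.0
```

Call:
move_arm:
  jaw: [0,0,0,0,0,0]
  delta_pos:
    - [0,0,-0.008]
    - [0,0,-0.008]
    - [0,0,-0.005]
    - [0,0,-0.003]
    - [0,0,0]
    - [0,0,0]
  yaw: [0,0,0,0,0,0]

```text
time: 3.93
ee_pos: [0.5149, -0.1338, 0.2608]
tcp_rot: [-180.0, -0.0, 100.9]
wrist_force: [-2.1, -0.0, 4.1]
opening: 0.0854
grasp_force: 1.9
```

Call:
move_arm:
  jaw: [0,0,0,0]
  delta_pos:
    - [0,0,-0.002]
    - [0,0,-0.001]
    - [0,0,0]
    - [0,0,0]
  yaw: [0,0,0,0]

```text
time: 4.27
ee_pos: [0.5151, -0.1341, 0.2587]
tcp_rot: [180.0, 0.1, 100.9]
wrist_force: [-4.5, -1.4, 10.8]
opening: 0.0853
grasp_force: 4.9
```

Call:
move_arm:
  jaw: [0,0,0,0]
  delta_pos:
    - [0,0,-0.002]
    - [0,0,-0.001]
    - [0,0,0]
    - [0,0,0]
  yaw: [0,0,0,0]

```text
time: 4.6
ee_pos: [0.5151, -0.1338, 0.2543]
tcp_rot: [-180.0, -0.0, 100.9]
wrist_force: [-0.1, -0.3, -0.6]
opening: 0.0854
grasp_force: 0.0
```

Call:
move_arm:
  jaw: [0,0,0,0]
  delta_pos:
    - [0,0,-0.001]
    - [0,0,-0.001]
    - [0,0,0]
    - [0,0,0]
  yaw: [0,0,0,0]

```text
time: 4.93
ee_pos: [0.5149, -0.1338, 0.2541]
tcp_rot: [180.0, 0.0, 101.0]
wrist_force: [-6.6, 1.6, 12.6]
opening: 0.0856
grasp_force: 6.8
```

Call:
move_arm:
  jaw: [0,0,0,0]
  delta_pos:
    - [0,0,-0.001]
    - [0,0,0]
    - [0,0,0]
    - [0,0,0]
  yaw: [0,0,0,0]

```text
time: 5.27
ee_pos: [0.5148, -0.1338, 0.254]
tcp_rot: [179.9, 0.0, 101.0]
wrist_force: [-8.4, 2.4, 20.6]
opening: 0.0855
grasp_force: 10.4
```

Call:
move_arm:
  jaw: [0,0,0,0]
  delta_pos:
    - [0,0,-0.002]
    - [0,0,0]
    - [0,0,0]
    - [0,0,0]
  yaw: [0,0,0,0]

```text
time: 5.6
ee_pos: [0.5147, -0.1337, 0.2539]
tcp_rot: [179.9, 0.1, 101.0]
wrist_force: [-13.9, 4.4, 34.0]
opening: 0.0855
grasp_force: 17.6
```

```bash
python3 - <<'E'
from h import *
o=bot.get_obs();print({k:np.round(o[k],3).tolist() for k in("torque","wrist_force","ee_pos")})
E
```

```text
{'torque': [0.729, 3.34, -0.001], 'wrist_force': [-13.916, 4.407, 34.018], 'ee_pos': [0.515, -0.134, 0.254]}
```

Call:
move_arm:
  jaw: [0,0,0,0,0,0,0,0]
  delta_pos:
    - [0,0,0.025]
    - [0,0,0.025]
    - [-0.007,0.034,0]
    - [-0.007,0.034,0]
    - [-0.007,0.034,0]
    - [-0.005,0.032,0]
    - [0,0,-0.01]
    - [0,0,0]
  yaw: [0,0,0,0,0,0,0,0]

```text
time: 6.27
ee_pos: [0.4886, 0.0015, 0.2882]
tcp_rot: [-179.9, -0.0, 101.1]
wrist_force: [-0.9, 0.3, 0.2]
opening: 0.0854
grasp_force: 0.0
```

```bash
python3 - <<'E'
from h import *
im=camera("side")
cv2.imwrite("pics/s2.png",cv2.resize(im[285:425,235:385,::-1],None,fx=4.2,fy=4.2,interpolation=cv2.INTER_CUBIC))
o=bot.get_obs();print({k:np.round(o[k],3).tolist() for k in("torque","wrist_force","ee_pos")})
E
```

```text
{'torque': [-0.0, 0.011, -0.055], 'wrist_force': [0.479, -0.319, -0.222], 'ee_pos': [0.489, 0.001, 0.289]}
```

View pics/s2.png

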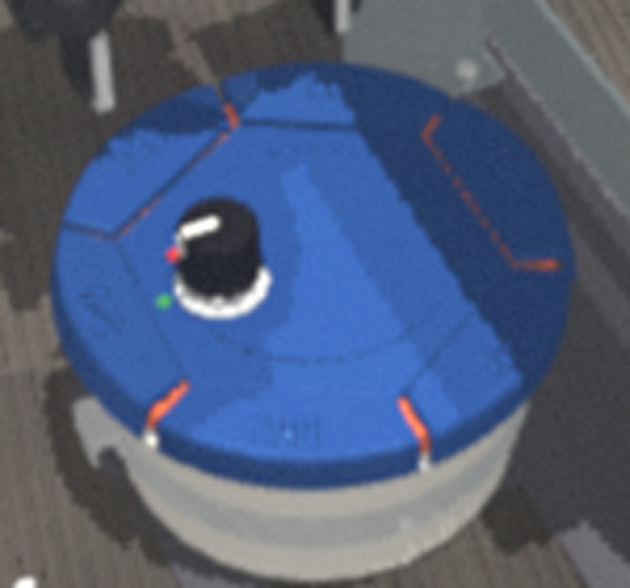

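Call:
move_arm:
  jaw: [0,0,0,0,0,0,0]
  delta_pos:
    - [0,0,-0.01]
    - [0,0,-0.01]
    - [0,0,-0.006]
    - [0,0,0]
    - [0,0,-0.002]
    - [0,0,-0.002]
    - [0,0,0]
  yaw: [0,0,0,0,0,0,0]

```text
time: 6.9
ee_pos: [0.4891, -0.0003, 0.2607]
tcp_rot: [180.0, 0.0, 100.9]
wrist_force: [-2.5, -1.2, 5.7]
opening: 0.0853
grasp_force: 3.0
```

Call:
move_arm:
  jaw: [0,0,0,0,0]
  delta_pos:
    - [0,0,-0.002]
    - [0,0,-0.002]
    - [0,0,0]
    - [0,0,0]
    - [0,0,0]
  yaw: [0,0,0,0,0]

```text
time: 7.32
ee_pos: [0.4892, 0.0, 0.2558]
tcp_rot: [180.0, 0.0, 100.9]
wrist_force: [0.5, -0.2, 0.3]
opening: 0.0856
grasp_force: 0.0
```

Call:
move_arm:
  jaw: [0,0,0,0]
  delta_pos:
    - [0,0,-0.002]
    - [0,0,-0.001]
    - [0,0,0]
    - [0,0,0]
  yaw: [0,0,0,0]

```text
time: 7.65
ee_pos: [0.4892, 0.0, 0.2541]
tcp_rot: [179.9, 0.0, 100.9]
wrist_force: [-3.6, -0.5, 13.1]
opening: 0.0854
grasp_force: 6.5
```

Call:
move_arm:
  jaw: [0,0,0,0,0,0,0,0,0]
  delta_pos:
    - [0,0,-0.002]
    - [0,0,0]
    - [0,0,0.03]
    - [0,0,0.03]
    - [-0.007,-0.036,0]
    - [-0.006,-0.036,0]
    - [0,0,-0.02]
    - [0,0,0]
    - [0,0,0]
  yaw: [0,0,0,0,0,0,0,0,0]

```text
time: 8.4
ee_pos: [0.4758, -0.072, 0.2899]
tcp_rot: [-179.9, -0.1, 100.9]
wrist_force: [0.5, -0.5, 0.4]
opening: 0.0853
grasp_force: 0.0
```

Call:
move_arm:
  jaw: [0,0,0,0,0,0,0]
  delta_pos:
    - [0,0,-0.01]
    - [0,0,-0.01]
    - [0,0,-0.006]
    - [0,0,-0.002]
    - [0,0,-0.001]
    - [0,0,0]
    - [0,0,0]
  yaw: [0,0,0,0,0,0,0]

```text
time: 8.98
ee_pos: [0.4762, -0.0718, 0.262]
tcp_rot: [180.0, 0.0, 101.0]
wrist_force: [-0.8, 0.5, 0.7]
opening: 0.0852
grasp_force: 0.0
```

Call:
move_arm:
  jaw: [0,0,0,0]
  delta_pos:
    - [0,0,-0.002]
    - [0,0,-0.001]
    - [0,0,0]
    - [0,0,0]
  yaw: [0,0,0,0]

```text
time: 9.32
ee_pos: [0.4762, -0.0719, 0.2589]
tcp_rot: [180.0, 0.0, 100.9]
wrist_force: [-0.2, 0.8, 1.7]
opening: 0.0854
grasp_force: 0.9
```

Call:
move_arm:
  jaw: [0,0,0,0,0]
  delta_pos:
    - [0,0,-0.002]
    - [0,0,-0.002]
    - [0,0,0]
    - [0,0,0]
    - [0,0,0]
  yaw: [0,0,0,0,0]

```text
time: 9.73
ee_pos: [0.4761, -0.0719, 0.2545]
tcp_rot: [-180.0, -0.0, 100.9]
wrist_force: [0.6, -0.2, 0.9]
opening: 0.0852
grasp_force: 0.0
```

Call:
move_arm:
  jaw: [0,0,0,0,0]
  delta_pos:
    - [0,0,-0.001]
    - [0,0,-0.001]
    - [0,0,0]
    - [0,0,0]
    - [0,0,0]
  yaw: [0,0,0,0,0]

```text
time: 10.15
ee_pos: [0.4761, -0.0719, 0.2541]
tcp_rot: [179.9, 0.0, 100.9]
wrist_force: [-3.7, 1.1, 12.2]
opening: 0.0856
grasp_force: 6.3
```

```bash
python3 - <<'E'
from h import *
o=bot.get_obs();print({k:np.round(o[k],3).tolist() for k in("torque","wrist_force","ee_pos")})
E
```

```text
{'torque': [0.078, 1.349, -0.076], 'wrist_force': [-3.68, 1.08, 12.241], 'ee_pos': [0.476, -0.072, 0.254]}
```

Call:
move_arm:
  jaw: [0,0,0,0,0,0,0,0,0]
  delta_pos:
    - [0,0,0.025]
    - [0,0,0.025]
    - [0.014,-0.013,0.005]
    - [0.012,-0.013,0]
    - [0,0,-0.014]
    - [0,0,-0.014]
    - [0,0,-0.014]
    - [0,0,0]
    - [0,0,0]
  yaw: [0,0,0,0,0,0,0,0,0]

```text
time: 10.9
ee_pos: [0.5019, -0.0979, 0.2652]
tcp_rot: [-179.9, -0.0, 100.9]
wrist_force: [0.7, -0.3, 0.4]
opening: 0.0854
grasp_force: 0.0
```

Call:
move_arm:
  jaw: [0,0,0,0]
  delta_pos:
    - [0.005,0.001,0]
    - [0.005,0.001,0]
    - [0,0,0]
    - [0,0,0]
  yaw: [0,0,0,0]

```text
time: 11.23
ee_pos: [0.5126, -0.0958, 0.2663]
tcp_rot: [180.0, 0.0, 101.0]
wrist_force: [-0.3, 0.4, 1.1]
opening: 0.0854
grasp_force: 0.0
```

```bash
python3 - <<'E'
from h import *
im=camera("side")
cv2.imwrite("pics/s3.png",cv2.resize(im[170:420,180:480,::-1],None,fx=2.4,fy=2.4,interpolation=cv2.INTER_CUBIC))
o=bot.get_obs();print({k:np.round(o[k],3).tolist() for k in("torque","wrist_force","ee_pos","joint_efforts")})
# measured flange level and ledge marks
p=[.5067,-.0662,.1912]
print(proj("side",w(p,[[.05,-.03,.3],[.05,-.15,.3],[.05,.1,.3]])))
E
```

```text
{'torque': [0.054, 0.007, 0.014], 'wrist_force': [0.136, 0.509, 0.553], 'ee_pos': [0.512, -0.096, 0.266], 'joint_efforts': [0.082, -47.344, 47.088, -0.059, 0.005, 0.009]}
[[351.34229247 231.5312325 ]
 [404.54470319 288.92661578]
 [307.59867994 184.34011139]]
```

View pics/s3.png

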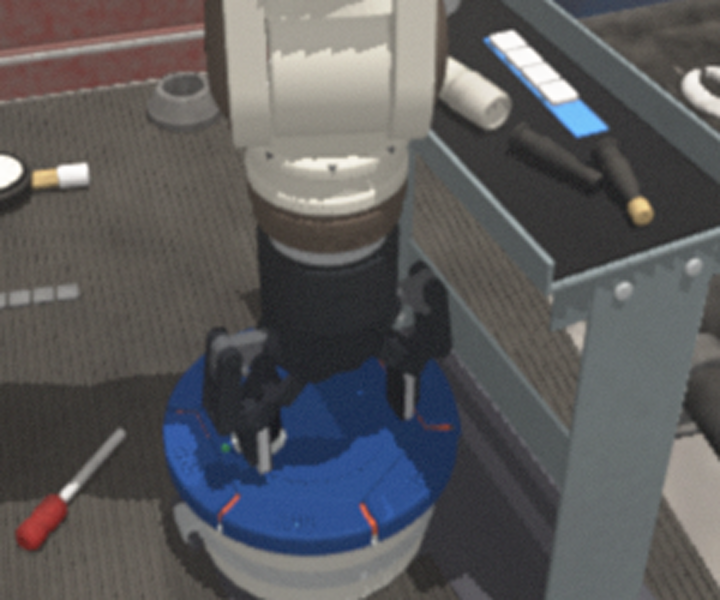

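```bash
python3 - <<'E'
from h import *
p=[.5067,-.0662,.1912]
f=lambda L:((proj("side",w(p,L))-[180,170])*2.4).round().tolist()
zs=[.24,.266,.29,.32,.34,.36,.38,.4]
print("axis",f([[0,-.03,z] for z in zs]))
print("x+57",f([[.057,-.03,z] for z in zs]))
print("ledge",f([[.05,-.155,z] for z in (.3,.31,.32,.33)]))
print("lid",f([[.0,0,.11+0],[ -.0915,0,.094],[.0915,0,.094],[0,-.0915,.094]]))
print("tip",f([[d,-.03,.106] for d in(-.057,-.05,-.0425,.0425,.05,.057)]))
E
```

```text
axis [[326.0, 263.0], [325.0, 225.0], [325.0, 189.0], [324.0, 141.0], [324.0, 107.0], [323.0, 72.0], [322.0, 36.0], [322.0, -2.0]]
x+57 [[419.0, 233.0], [421.0, 196.0], [422.0, 160.0], [424.0, 112.0], [426.0, 79.0], [427.0, 45.0], [429.0, 9.0], [430.0, -28.0]]
ledge [[545.0, 292.0], [547.0, 275.0], [549.0, 258.0], [551.0, 240.0]]
lid [[307.0, 396.0], [169.0, 464.0], [436.0, 367.0], [375.0, 521.0]]
tip [[240.0, 466.0], [251.0, 462.0], [263.0, 457.0], [391.0, 410.0], [402.0, 406.0], [412.0, 402.0]]
```

Call:
move_arm:
  jaw: [0,0,0,0,0,0,0,0,0,0]
  delta_pos:
    - [0,0,0.03]
    - [-0.03,-0.006,0.01]
    - [-0.03,-0.006,0]
    - [0,0,0.04]
    - [0,0,0.04]
    - [0,0,0.04]
    - [0,0,0.04]
    - [0,0,0.04]
    - [0,0,0.04]
    - [0,0,0.04]
  yaw: [0,0,0,0,0,0,0,0,0,0]

```text
time: 12.12
ee_pos: [0.4512, -0.1077, 0.588]
tcp_rot: [179.9, 0.0, 100.9]
wrist_force: [1.0, -0.5, -0.5]
opening: 0.085
grasp_force: 0.0
```

Call:
move_arm:
  jaw: [0,0,0,0,0,0,0,0]
  delta_pos:
    - [0.04,0,0]
    - [0.04,0,0]
    - [0.04,0,0]
    - [0.04,0,0]
    - [0.04,0,0]
    - [0.04,0,0]
    - [0.04,0,0]
    - [0.04,0,0]
  yaw: [0,0,0,0,0,0,0,0]

```text
time: 12.78
ee_pos: [0.6177, -0.0878, 0.5753]
tcp_rot: [-175.0, -1.8, 100.9]
wrist_force: [-0.5, -0.5, -1.4]
opening: 0.0854
grasp_force: 0.0
```

```bash
python3 - <<'E'
from h import *
o=bot.get_obs();print({k:np.round(o[k],3).tolist() for k in("q","tcp_rot","ee_pos","time")})
E
```

```text
{'q': [-8.106, 35.564, 70.729, 130.482, 0.082, 70.945], 'tcp_rot': [-175.0, -1.81, 100.866], 'ee_pos': [0.618, -0.088, 0.575], 'time': 12.783}
```

Call:
move_arm:
  jaw: [0,0,0,0,0,0,0,0,0,0]
  delta_pos:
    - [-0.04,0,0]
    - [-0.04,0.01,0]
    - [-0.04,0.01,0]
    - [-0.03,0.025,0]
    - [0,0.04,0]
    - [0,0.04,0]
    - [0,0.04,0]
    - [0,0.04,0]
    - [0,0.04,0]
    - [0,0.04,0]
  yaw: [0,0,0,0,0,0,0,0,0,0]

```text
time: 13.62
ee_pos: [0.5061, 0.1929, 0.5821]
tcp_rot: [-175.3, -1.8, 100.9]
wrist_force: [1.1, 0.1, -0.2]
opening: 0.0855
grasp_force: 0.0
```

```bash
python3 - <<'E'
from h import *
o=bot.get_obs();print({k:np.round(o[k],3).tolist() for k in("q","tcp_rot","ee_pos","time")})
E
```

```text
{'q': [20.342, 16.499, 44.357, 122.232, 2.556, 99.298], 'tcp_rot': [-175.269, -1.809, 100.871], 'ee_pos': [0.506, 0.193, 0.582], 'time': 13.617}
```

Call:
move_arm:
  jaw: [0,0,0,0,0,0,0,0,0,0]
  delta_pos:
    - [0,0.035,-0.02]
    - [0,0.035,-0.02]
    - [0,0.035,-0.02]
    - [0,0.035,-0.02]
    - [0.01,0.03,-0.025]
    - [0.02,0.015,-0.03]
    - [0.025,0.015,-0.025]
    - [0.025,0.017,0]
    - [0.025,0.017,0]
    - [0.025,0.017,0]
  yaw: [0,0,0,0,0,0,0,0,0,0]

```text
time: 14.45
ee_pos: [0.6213, 0.4314, 0.4203]
tcp_rot: [-175.3, -1.9, 100.9]
wrist_force: [1.1, 2.0, 1.8]
opening: 0.0854
grasp_force: 0.0
```

```bash
cat >> h.py <<'E'
from scipy.spatial.transform import Rotation as Ro
def st():
    o=bot.get_obs();R=Ro.from_euler("xyz",o["tcp_rot"],degrees=True).as_matrix()
    print({k:np.round(o[k],4).tolist() for k in("time","q","ee_pos","tcp_rot","wrist_force","torque")})
    z=R[:,2];print("toolz",z.round(3),"tilt",np.degrees(np.arccos(-z[2])).round(1),"bearing",np.degrees(np.arctan2(z[1],z[0])).round(1),"tooly",R[:,1].round(3))
    return o,R
E
python3 -c "
from h import *
st()"
```

```text
{'time': 14.45, 'q': [34.246, 46.1719, 67.7787, 115.1409, 3.5777, 113.1825], 'ee_pos': [0.6213, 0.4314, 0.4203], 'tcp_rot': [-175.3407, -1.8904, 100.8762], 'wrist_force': [1.1032, 1.9943, 1.8421], 'torque': [0.046, -0.1244, -0.0004]}
toolz [-0.086  0.017 -0.996] tilt 5.0 bearing 168.8 tooly [ 0.978  0.191 -0.081]
```

Call:
move_arm:
  jaw: [0,0,0,0,0,0]
  delta_pos:
    - [0.025,0.017,0]
    - [0.025,0.017,0]
    - [0.025,0.017,0]
    - [0.025,0.017,0]
    - [0.025,0.017,0]
    - [0.025,0.017,0]
  yaw: [0,0,0,0,0,0]

```text
time: 14.95
ee_pos: [0.6771, 0.4701, 0.363]
tcp_rot: [178.8, -4.5, 100.8]
wrist_force: [-0.8, -0.1, 0.9]
opening: 0.0856
grasp_force: 0.0
```

```bash
python3 -c "
from h import *
st()"
```

```text
{'time': 14.95, 'q': [34.2699, 52.0727, 70.7291, 105.7717, 3.6918, 113.6219], 'ee_pos': [0.6771, 0.4701, 0.363], 'tcp_rot': [178.8308, -4.536, 100.7873], 'wrist_force': [-0.8406, -0.0825, 0.9185], 'torque': [-0.0784, 0.022, 0.0195]}
toolz [ 0.005  0.081 -0.997] tilt 4.7 bearing 86.3 tooly [0.982 0.186 0.02 ]
```

Call:
move_arm:
  jaw: [0,0,0,0,0,0,0,0]
  delta_pos:
    - [0.025,0.017,0.02]
    - [0.025,0.017,0.02]
    - [0.025,0.017,0.02]
    - [0.025,0.017,0.02]
    - [0.025,0.017,0.02]
    - [0.025,0.017,0.02]
    - [0.025,0.017,0.02]
    - [0.025,0.017,0.02]
  yaw: [0,0,0,0,0,0,0,0]

```text
time: 15.62
ee_pos: [0.7031, 0.4894, 0.4105]
tcp_rot: [167.3, -9.7, 101.4]
wrist_force: [0.7, 1.0, 0.7]
opening: 0.0852
grasp_force: 0.0
```

```bash
python3 -c "
from h import *
st()"
```

```text
{'time': 15.6167, 'q': [34.3425, 49.3082, 70.717, 95.9267, 3.8056, 114.5274], 'ee_pos': [0.7031, 0.4894, 0.4105], 'tcp_rot': [167.3231, -9.7299, 101.416], 'wrist_force': [0.6814, 1.0093, 0.6866], 'torque': [-0.1733, 0.15, 0.0185]}
toolz [ 0.182  0.205 -0.962] tilt 15.9 bearing 48.3 tooly [0.964 0.157 0.216]
```

Call:
move_arm:
  jaw: [1,1,1,1,1,1,1,1,1,1]
  delta_pos:
    - [0.027,0.016,0.02]
    - [0.027,0.016,0.02]
    - [0.027,0.016,0.02]
    - [0.027,0.016,0.02]
    - [0.027,0.016,0.02]
    - [0.027,0.016,0.02]
    - [0.027,0.016,0.02]
    - [0.027,0.016,0.02]
    - [0.027,0.016,0.02]
    - [0.027,0.016,0.02]
  yaw: [0,0,0,0,0,0,0,0,0,0]

```text
time: 16.45
ee_pos: [0.7598, 0.5097, 0.4531]
tcp_rot: [151.8, -16.1, 103.8]
wrist_force: [-0.2, -0.3, 0.2]
opening: -0.0
grasp_force: 0.0
```

```bash
python3 -c "
from h import *
st()"
```

```text
{'time': 16.45, 'q': [33.3438, 48.3317, 70.7055, 80.4785, 4.1915, 114.7674], 'ee_pos': [0.7598, 0.5097, 0.4531], 'tcp_rot': [151.8132, -16.1229, 103.8477], 'wrist_force': [-0.1569, -0.3077, 0.169], 'torque': [-0.3203, 0.3543, 0.0432]}
toolz [ 0.4    0.351 -0.847] tilt 32.1 bearing 41.2 tooly [0.887 0.084 0.454]
```

Call:
move_arm:
  jaw: [1,1,1,1,1,1,1,1,1,1]
  delta_pos:
    - [-0.032,-0.024,0]
    - [-0.032,-0.024,0]
    - [-0.032,-0.024,0]
    - [-0.032,-0.024,0]
    - [-0.032,-0.024,0]
    - [-0.032,-0.024,0]
    - [-0.032,-0.024,0]
    - [-0.032,-0.024,0]
    - [-0.032,-0.024,0]
    - [-0.032,-0.024,0]
  yaw: [-0.053,-0.053,-0.053,-0.053,-0.053,-0.053,-0.053,-0.053,-0.053,-0.05]

```text
time: 17.28
ee_pos: [0.488, 0.3057, 0.4576]
tcp_rot: [151.9, -16.1, 77.9]
wrist_force: [-0.8, -0.3, 0.9]
opening: -0.0003
grasp_force: 0.0
```

```bash
python3 -c "
from h import *
st()"
```

```text
{'time': 17.2833, 'q': [33.9447, -8.8187, -1.5858, 66.5361, -9.7436, 137.4581], 'ee_pos': [0.488, 0.3057, 0.4576], 'tcp_rot': [151.9068, -16.1248, 77.8657], 'wrist_force': [-0.8059, -0.27, 0.9049], 'torque': [-0.1333, 0.3857, -0.029]}
toolz [ 0.512  0.141 -0.847] tilt 32.1 bearing 15.4 tooly [ 0.835 -0.313  0.452]
```

Call:
move_arm:
  jaw: [1,1,1,1,1,1,1,1,1,1]
  delta_pos:
    - [-0.03,-0.025,0]
    - [-0.03,-0.025,0]
    - [-0.028,-0.025,0]
    - [0,-0.04,0]
    - [0,-0.04,0]
    - [0,-0.04,0]
    - [0,-0.04,0]
    - [0,-0.04,0]
    - [0,-0.04,-0.005]
    - [0,-0.04,-0.005]
  yaw: [-0.03,-0.03,-0.015,0,0,0,0,0,0,0]

```text
time: 18.12
ee_pos: [0.4008, -0.0498, 0.4486]
tcp_rot: [151.7, -16.1, 73.8]
wrist_force: [1.4, 0.2, -0.6]
opening: 0.0001
grasp_force: 0.0
```

Call:
move_arm:
  jaw: [1,1,1,1,1,1]
  delta_pos:
    - [0,-0.038,-0.015]
    - [0,0,-0.04]
    - [0,0,-0.04]
    - [0,0,-0.04]
    - [0,0,-0.01]
    - [0,0,0]
  yaw: [0,0,0,0,0,0]

```text
time: 18.62
ee_pos: [0.4008, -0.0859, 0.3]
tcp_rot: [152.2, -16.1, 73.6]
wrist_force: [0.6, 0.1, -0.1]
opening: 0.0002
grasp_force: 0.0
```

```bash
python3 -c "
from h import *
o,R=st()
p=o['ee_pos']+R@[0,0,.173];d=np.array([.5067,-.0662,0]);c,s=np.cos(.1912),np.sin(.1912)
for q in(o['ee_pos'],p): v=q-d;print(c*v[0]+s*v[1],-s*v[0]+c*v[1],v[2])"
```

```text
{'time': 18.6167, 'q': [-15.8517, -33.6487, -36.3574, 58.4468, 13.9097, 98.1119], 'ee_pos': [0.4008, -0.0859, 0.3], 'tcp_rot': [152.2205, -16.0535, 73.6244], 'wrist_force': [0.5968, 0.1109, -0.1185], 'torque': [-0.127, 0.5009, 0.0294]}
toolz [ 0.516  0.103 -0.85 ] tilt 31.8 bearing 11.3 tooly [ 0.813 -0.373  0.448]
-0.10771824199199122 0.0007673141843206471 0.2999703390441057
-0.016655398597873013 0.001350133280680066 0.15287778697269994
```

Call:
move_arm:
  jaw: [1,1,1,1,1,1,1]
  delta_pos:
    - [0.03,0.006,0]
    - [0.029,0.005,0]
    - [0,0,-0.02]
    - [0,0,-0.016]
    - [0.015,0.003,0]
    - [0.015,0.003,0]
    - [0,0,0]
  yaw: [0,0,0,0,0,0,0]

```text
time: 19.2
ee_pos: [0.4934, -0.0685, 0.2703]
tcp_rot: [151.7, -16.1, 73.9]
wrist_force: [1.2, -0.3, 0.5]
opening: 0.0001
grasp_force: 0.0
```

Call:
move_arm:
  jaw: [1,1,1,1]
  delta_pos:
    - [0.008,0.002,0]
    - [0.007,0.001,0]
    - [0,0,0]
    - [0,0,0]
  yaw: [0,0,0,0]

```text
time: 19.53
ee_pos: [0.5058, -0.0659, 0.2673]
tcp_rot: [151.9, -16.1, 73.7]
wrist_force: [-0.5, 0.1, -0.6]
opening: -0.0002
grasp_force: 0.0
```

Call:
move_arm:
  jaw: [1,1,1,1,1]
  delta_pos:
    - [0,0,-0.004]
    - [0,0,-0.002]
    - [0,0,-0.002]
    - [0,0,0]
    - [0,0,0]
  yaw: [0,0,0,0,0]

```text
time: 19.95
ee_pos: [0.5053, -0.0661, 0.2584]
tcp_rot: [152.0, -16.1, 73.7]
wrist_force: [0.8, 0.2, -0.4]
opening: -0.0001
grasp_force: 0.0
```

```bash
python3 -c "
from h import *
o,R=st()
im=camera('side')
cv2.imwrite('pics/s4.png',cv2.resize(im[170:420,180:480,::-1],None,fx=2.4,fy=2.4,interpolation=cv2.INTER_CUBIC))"
```

```text
{'time': 19.95, 'q': [-9.8286, -18.3525, -31.2872, 46.8565, 10.9329, 103.4638], 'ee_pos': [0.5053, -0.0661, 0.2584], 'tcp_rot': [152.0, -16.0543, 73.6942], 'wrist_force': [0.8469, 0.2058, -0.4209], 'torque': [-0.039, 0.4689, 0.0716]}
toolz [ 0.519  0.103 -0.849] tilt 31.9 bearing 11.2 tooly [ 0.811 -0.373  0.451]
```

View pics/s4.png

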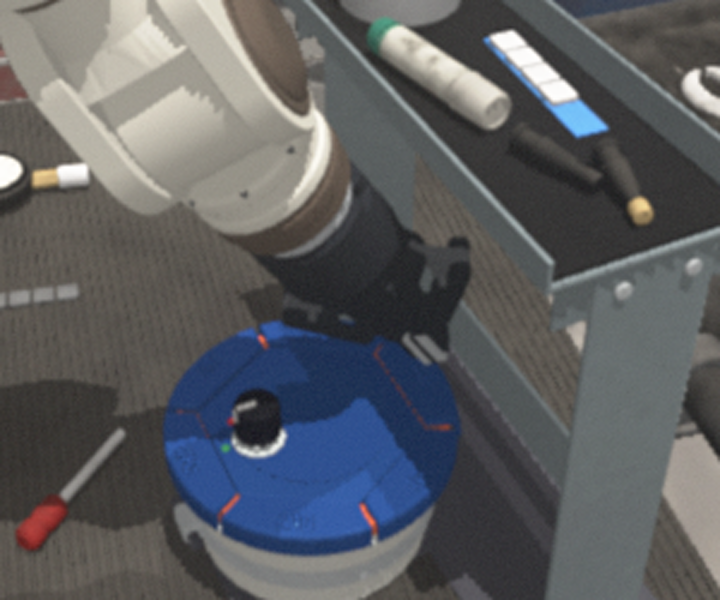

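Call:
move_arm:
  jaw: [1,1,1,1,1]
  delta_pos:
    - [0,0,-0.002]
    - [0,0,-0.002]
    - [0,0,-0.001]
    - [0,0,0]
    - [0,0,0]
  yaw: [0,0,0,0,0]

```text
time: 20.42
ee_pos: [0.5055, -0.066, 0.2535]
tcp_rot: [152.0, -16.1, 73.7]
wrist_force: [-0.7, 0.1, 0.2]
opening: -0.0
grasp_force: 0.0
```

Call:
move_arm:
  jaw: [1,1,1,1,1]
  delta_pos:
    - [0,0,-0.001]
    - [0,0,-0.001]
    - [0,0,-0.001]
    - [0,0,0]
    - [0,0,0]
  yaw: [0,0,0,0,0]

```text
time: 20.83
ee_pos: [0.5056, -0.066, 0.251]
tcp_rot: [151.9, -16.1, 73.7]
wrist_force: [-0.2, 1.1, 2.7]
opening: 0.0001
grasp_force: 1.1
```

Call:
move_arm:
  jaw: [1,1,1,1,1]
  delta_pos:
    - [0,0,-0.001]
    - [0,0,-0.001]
    - [0,0,-0.001]
    - [0,0,0]
    - [0,0,0]
  yaw: [0,0,0,0,0]

```text
time: 21.25
ee_pos: [0.5057, -0.066, 0.2481]
tcp_rot: [151.9, -16.1, 73.7]
wrist_force: [0.7, 0.3, 1.3]
opening: 0.0005
grasp_force: 0.3
```

Call:
move_arm:
  jaw: [1,1,1,1,1]
  delta_pos:
    - [0,0,-0.001]
    - [0,0,-0.001]
    - [0,0,-0.001]
    - [0,0,0]
    - [0,0,0]
  yaw: [0,0,0,0,0]

```text
time: 21.67
ee_pos: [0.5056, -0.066, 0.245]
tcp_rot: [151.9, -16.1, 73.7]
wrist_force: [-2.9, 0.8, 5.6]
opening: 0.0001
grasp_force: 3.1
```

Call:
move_arm:
  jaw: [1,1,1,1,1]
  delta_pos:
    - [0,0,-0.001]
    - [0,0,-0.001]
    - [0,0,-0.001]
    - [0,0,0]
    - [0,0,0]
  yaw: [0,0,0,0,0]

```text
time: 22.08
ee_pos: [0.5062, -0.0661, 0.2441]
tcp_rot: [151.7, -16.1, 73.8]
wrist_force: [-5.4, 1.7, 15.3]
opening: -0.0002
grasp_force: 7.5
```

Call:
move_arm:
  jaw: [1,1,1,1,1,1,1,1,1]
  delta_pos:
    - [0,0,0.015]
    - [0,0,0.01]
    - [-0.025,-0.005,0]
    - [-0.025,-0.005,0.005]
    - [-0.03,-0.005,0.03]
    - [-0.03,-0.006,0.03]
    - [-0.03,0.006,0.02]
    - [-0.035,0.007,0]
    - [-0.035,0.007,0]
  yaw: [0,0,0,0,0,0,0,0,0]

```text
time: 22.83
ee_pos: [0.2993, -0.0682, 0.352]
tcp_rot: [152.4, -16.1, 73.7]
wrist_force: [-55.0, 13.9, 31.4]
opening: -0.0002
grasp_force: 0.0
```

```bash
python3 -c "
from h import *
o,R=st()
for c in('side','top'): cv2.imwrite('pics/%s5.png'%c,camera(c)[:,:,::-1])
a=cv2.imread('pics/side5.png')[285:425,235:385];b=cv2.imread('pics/top5.png')[195:335,330:450]
cv2.imwrite('pics/5.png',cv2.resize(np.hstack([a,b]),None,fx=2.9,fy=2.9,interpolation=cv2.INTER_CUBIC))"
```

```text
{'time': 22.8333, 'q': [-18.2799, -48.6027, -37.38, 73.0738, 15.1131, 95.8553], 'ee_pos': [0.2993, -0.0682, 0.352], 'tcp_rot': [152.3557, -16.0702, 73.6528], 'wrist_force': [-54.9996, 13.8933, 31.3873], 'torque': [0.4228, 1.1324, 0.4315]}
toolz [ 0.514  0.105 -0.851] tilt 31.7 bearing 11.5 tooly [ 0.814 -0.373  0.446]
```

View pics/5.png

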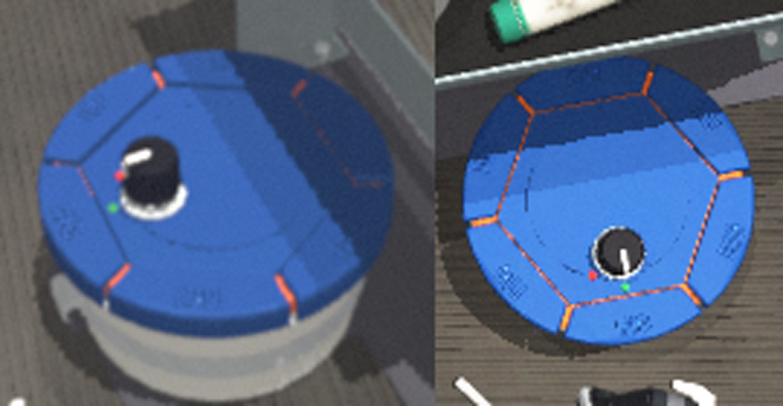

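Call:
move_arm:
  jaw: [1,1,1]
  delta_pos:
    - [0.005,0,0]
    - [0,0,0]
    - [0,0,0]
  yaw: [0,0,0]

```text
time: 23.18
ee_pos: [0.3062, -0.0684, 0.3518]
tcp_rot: [152.1, -16.1, 73.8]
wrist_force: [-0.0, -0.6, -0.5]
opening: -0.0001
grasp_force: 0.0
```

```bash
python3 -c "
from h import *
o,R=st();print(np.round(o['joint_efforts'],2))"
```

```text
{'time': 23.1833, 'q': [-17.8555, -47.7636, -37.1507, 72.1458, 14.9234, 96.2022], 'ee_pos': [0.3062, -0.0684, 0.3518], 'tcp_rot': [152.1185, -16.0551, 73.7579], 'wrist_force': [-0.0268, -0.61, -0.5074], 'torque': [-0.0906, 0.4932, 0.008]}
toolz [ 0.517  0.104 -0.849] tilt 31.8 bearing 11.4 tooly [ 0.812 -0.371  0.449]
[-8.000e-02 -3.410e+00  5.065e+01 -5.350e+00  7.200e-01  3.000e-02]
```

Call:
move_arm:
  jaw: [1,1,1,1,1,1,1,1]
  delta_pos:
    - [-0.008,0.002,0]
    - [-0.008,0.002,0]
    - [-0.008,0.002,0]
    - [-0.008,0.002,0]
    - [-0.008,0.002,0]
    - [-0.008,0.002,0]
    - [-0.008,0.002,0]
    - [-0.008,0.002,0]
  yaw: [0,0,0,0,0,0,0,0]

```text
time: 23.85
ee_pos: [0.2802, -0.0732, 0.3653]
tcp_rot: [154.8, -16.2, 73.8]
wrist_force: [0.3, 0.4, 0.5]
opening: 0.0001
grasp_force: 0.0
```

```bash
python3 -c "
from h import *
o,R=st()"
```

```text
{'time': 23.85, 'q': [-20.9675, -48.5082, -35.1787, 78.3789, 16.6297, 92.6174], 'ee_pos': [0.2802, -0.0732, 0.3653], 'tcp_rot': [154.7598, -16.1688, 73.7621], 'wrist_force': [0.2699, 0.3707, 0.5128], 'torque': [-0.0626, 0.4106, 0.0173]}
toolz [ 0.48   0.123 -0.869] tilt 29.7 bearing 14.3 tooly [ 0.835 -0.367  0.41 ]
```

Call:
move_arm:
  jaw: [1,1,1,1,1,1,1,1,1,1]
  delta_pos:
    - [0,0,0]
    - [0,0,0]
    - [0,0,0]
    - [0,0,0]
    - [-0.01,0.003,-0.005]
    - [-0.02,0.005,-0.01]
    - [-0.02,0.005,-0.01]
    - [-0.02,0.005,-0.01]
    - [-0.02,0.005,-0.01]
    - [-0.02,0.005,-0.01]
  yaw: [-0.11,-0.11,-0.11,-0.11,-0.06,0,0,0,0,0]

```text
time: 24.68
ee_pos: [0.2755, -0.0781, 0.3456]
tcp_rot: [160.7, -13.2, 43.9]
wrist_force: [0.5, -1.0, 0.6]
opening: -0.0002
grasp_force: 0.0
```

```bash
python3 -c "
from h import *
o,R=st()"
```

```text
{'time': 24.6833, 'q': [-16.3416, -48.503, -36.5868, 78.7008, 1.3091, 122.2798], 'ee_pos': [0.2755, -0.0781, 0.3456], 'tcp_rot': [160.6834, -13.1953, 43.9028], 'wrist_force': [0.4712, -0.9854, 0.5853], 'torque': [0.0823, 0.3172, 0.0679]}
toolz [ 0.385 -0.089 -0.919] tilt 23.3 bearing -13.0 tooly [ 0.6   -0.732  0.322]
```

Call:
move_arm:
  jaw: [1,1,1,1,1,1,1,1,1,1]
  delta_pos:
    - [-0.025,0.006,0]
    - [-0.025,0.006,0]
    - [-0.025,0.006,0]
    - [-0.025,0.006,0]
    - [-0.025,0.006,0]
    - [-0.025,0.006,0]
    - [-0.025,0.006,0]
    - [-0.025,0.006,0]
    - [-0.025,0.006,0]
    - [-0.025,0.006,0]
  yaw: [0,0,0,0,0,0,0,0,0,0]

```text
time: 25.52
ee_pos: [0.1905, -0.0846, 0.4133]
tcp_rot: [170.3, -8.6, 42.7]
wrist_force: [-0.2, 0.3, -0.4]
opening: -0.0003
grasp_force: 0.0
```

```bash
python3 -c "
from h import *
o,R=st()"
```

```text
{'time': 25.5167, 'q': [-26.2866, -48.506, -26.8725, 99.4422, 4.3617, 112.2583], 'ee_pos': [0.1905, -0.0846, 0.4133], 'tcp_rot': [170.2607, -8.5567, 42.6515], 'wrist_force': [-0.1639, 0.3067, -0.4487], 'torque': [0.002, 0.2209, -0.0051]}
toolz [ 0.222 -0.025 -0.975] tilt 12.9 bearing -6.4 tooly [ 0.649 -0.742  0.167]
```

Call:
move_arm:
  jaw: [1,1,1,1,1,1,1,1,1,1]
  delta_pos:
    - [0,0,0]
    - [0,0,0]
    - [0,0,0]
    - [-0.022,0.01,-0.01]
    - [-0.022,0.01,-0.01]
    - [-0.022,0.01,-0.01]
    - [-0.022,0.01,-0.01]
    - [-0.022,0.01,-0.01]
    - [-0.022,0.01,-0.01]
    - [-0.022,0.01,-0.01]
  yaw: [-0.11,-0.11,-0.11,0,0,0,0,0,0,0]

```text
time: 26.35
ee_pos: [0.1651, -0.0673, 0.402]
tcp_rot: [176.1, -2.9, 23.1]
wrist_force: [-0.8, -0.4, -0.1]
opening: -0.0002
grasp_force: 0.0
```

```bash
python3 -c "
from h import *
o,R=st()"
```

```text
{'time': 26.35, 'q': [-21.7122, -48.5341, -27.6373, 106.1237, -0.727, 135.2968], 'ee_pos': [0.1651, -0.0673, 0.402], 'tcp_rot': [176.1236, -2.8803, 23.0582], 'wrist_force': [-0.82, -0.4324, -0.0649], 'torque': [0.0681, 0.0467, -0.0272]}
toolz [ 0.073 -0.043 -0.996] tilt 4.8 bearing -30.4 tooly [ 0.388 -0.919  0.068]
```

Call:
move_arm:
  jaw: [0.4,0.4,0.4,0.4]
  delta_pos:
    - [-0.022,0.012,-0.008]
    - [-0.022,0.012,-0.008]
    - [-0.022,0.012,-0.008]
    - [-0.022,0.012,-0.008]
  yaw: [0,0,0,0]

```text
time: 26.68
ee_pos: [0.1521, -0.042, 0.4017]
tcp_rot: [179.0, 0.5, 22.9]
wrist_force: [-0.4, 0.5, -1.2]
opening: 0.0486
grasp_force: 0.0
```

```bash
python3 -c "
from h import *
o,R=st()"
```

```text
{'time': 26.6833, 'q': [-14.6453, -48.5357, -27.5613, 110.7267, -1.1139, 142.4748], 'ee_pos': [0.1521, -0.042, 0.4017], 'tcp_rot': [178.9657, 0.482, 22.8732], 'wrist_force': [-0.4196, 0.5369, -1.1653], 'torque': [0.0222, -0.0311, -0.0464]}
toolz [-0.001 -0.02  -1.   ] tilt 1.1 bearing -92.1 tooly [ 0.389 -0.921  0.018]
```

```bash
python3 - <<'E'
from h import *
M=[]
for k in range(2):
  for c in("side","top"):
    im=camera(c)
    r=pinpoint(c,"vent_grip")[:1];o=outline_of(c,"vent_grip")[:1];
    print(c,[np.round(d["xy"],1) for d in r],[np.round(d["xy"],1) for d in o])
    if r:M.append((c,r[0]["xy"]))
    if c=="top":
      # white ring/black sleeve centroid by colour
      y0,y1,x0,x1=268,296,380,408
      g=im[y0:y1,x0:x1].astype(int).max(2)<75;yy,xx=np.nonzero(g);print("dark",xx.mean()+x0,yy.mean()+y0,g.sum())
    else:
      g=im[325:362,272:302].astype(int).max(2)<75;yy,xx=np.nonzero(g);print("dark",xx.mean()+272,yy.mean()+325,g.sum())
f=lambda p:np.ravel([proj(c,[p[0],p[1],.112])[0]-xy for c,xy in M])
s=least_squares(f,[.47,-.07]);print(s.x,s.fun.round(1))
for c in("side","top"):print(c,proj(c,[[.4723,-.0729,.112],[.4723,-.0729,.122]]).round(1))
E
```

```text
side [array([285.8, 339.6])] [array([287.2, 342.8])]
dark 287.57597173144876 344.8339222614841 283
top [array([394. , 279.8])] [array([391.9, 283.7])]
dark 393.01142857142855 280.9657142857143 175
side [array([283.7, 342.6])] [array([288.3, 342.4])]
dark 287.6085409252669 344.87900355871886 281
top [array([392.8, 282.2])] [array([391.7, 281. ])]
dark 393.0344827586207 280.94827586206895 174
[ 0.47117701 -0.07151027] [-0.7  1.6 -0.7  1.6  1.4 -1.4  0.5 -0.8]
side [[286.1 341.7]
 [285.7 336.9]]
top [[394.  280.8]
 [394.5 280.4]]
```

Call:
move_arm:
  jaw: [0.3,0.3,0.3,0.3,0.3,0.3,0.3,0.3,0.3,0.3]
  delta_pos:
    - [0.032,-0.003,-0.005]
    - [0.032,-0.003,-0.005]
    - [0.032,-0.003,-0.005]
    - [0.032,-0.003,-0.005]
    - [0.032,-0.003,-0.005]
    - [0.032,-0.003,-0.005]
    - [0.032,-0.003,-0.005]
    - [0.032,-0.003,-0.005]
    - [0.032,-0.003,-0.005]
    - [0.032,-0.004,-0.005]
  yaw: [0.11,0.11,0.11,0.11,0.11,0.11,0.11,0.11,0.11,0.1]

```text
time: 28.12
ee_pos: [0.4742, -0.0737, 0.3509]
tcp_rot: [178.9, 0.4, 85.7]
wrist_force: [-0.6, -0.4, 0.4]
opening: 0.0595
grasp_force: 0.0
```

Call:
move_arm:
  jaw: [0.3,0.3,0.3,0.3,0.3,0.3]
  delta_pos:
    - [-0.004,0.002,-0.02]
    - [0,0,-0.025]
    - [0,0,-0.02]
    - [0,0,-0.014]
    - [0,0,0]
    - [0,0,0]
  yaw: [0,0,0,0,0,0]

```text
time: 28.62
ee_pos: [0.4684, -0.0715, 0.2723]
tcp_rot: [179.0, 0.4, 85.3]
wrist_force: [-0.7, -0.4, 0.5]
opening: 0.0598
grasp_force: 0.0
```

Call:
move_arm:
  jaw: [0.45,0.55,0.6,0.65,0.7,0.75,0.8,0.8]
  delta_pos:
    - [0,0,0]
    - [0,0,0]
    - [0,0,0]
    - [0,0,0]
    - [0,0,0]
    - [0,0,0]
    - [0,0,0]
    - [0,0,0]
  yaw: [0,0,0,0,0,0,0,0]
  force: 20

```text
time: 29.28
ee_pos: [0.4691, -0.0715, 0.2737]
tcp_rot: [178.7, 0.4, 85.3]
wrist_force: [4.0, -1.2, 6.0]
opening: 0.0266
grasp_force: 20.1
```

```bash
python3 -c "
from h import *
o,R=st()
im=camera('side')
cv2.imwrite('pics/s6.png',cv2.resize(im[270:400,220:390,::-1],None,fx=4,fy=4,interpolation=cv2.INTER_CUBIC))"
```

```text
{'time': 29.2833, 'q': [-8.5933, -6.7099, -15.9504, 79.4818, -0.3144, 86.0587], 'ee_pos': [0.4691, -0.0715, 0.2737], 'tcp_rot': [178.7469, 0.4014, 85.3401], 'wrist_force': [3.9965, -1.1934, 6.0009], 'torque': [-0.0541, -0.7283, 0.0288]}
toolz [ 0.021 -0.009 -1.   ] tilt 1.3 bearing -22.4 tooly [ 0.996 -0.081  0.022]
```

View pics/s6.png

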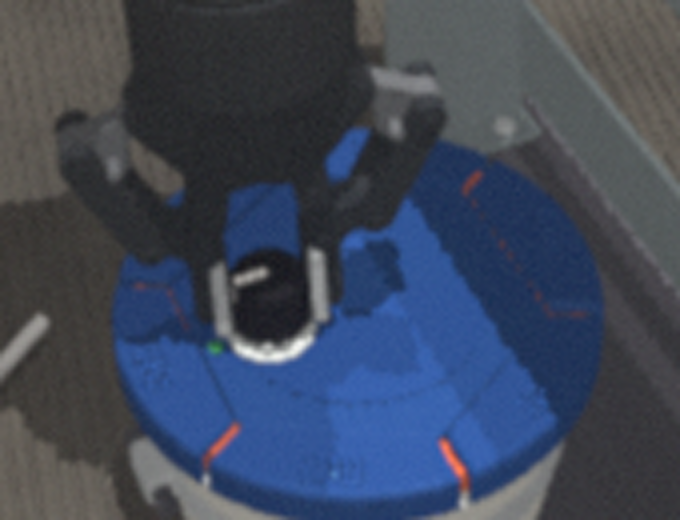

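Call:
move_arm:
  jaw: [0.8,0.8,0.8,0.8,0.8,0.8,0.8]
  delta_pos:
    - [0,0,0]
    - [0,0,0]
    - [0,0,0.003]
    - [0,0,0.003]
    - [0,0,0.002]
    - [0,0,0]
    - [0,0,0]
  yaw: [0,0,0,0,0,0,0]
  force: 40

```text
time: 29.92
ee_pos: [0.4692, -0.0715, 0.2804]
tcp_rot: [178.8, 0.4, 85.3]
wrist_force: [9.1, -1.2, -5.8]
opening: 0.0262
grasp_force: 39.7
```

Call:
move_arm:
  jaw: [0.8,0.8,0.8,0.8]
  delta_pos:
    - [0.001,0,0.001]
    - [0.0005,0,0]
    - [0.0003,0.0002,0]
    - [0.0003,0.0002,0]
  yaw: [0,0,-0.1,-0.1]

```text
time: 30.25
ee_pos: [0.4703, -0.071, 0.2808]
tcp_rot: [179.0, 0.4, 73.6]
wrist_force: [2.2, -0.6, -5.7]
opening: 0.0264
grasp_force: 39.7
```

Call:
move_arm:
  jaw: [0.8,0.8,0.8,0.8,0.8,0.8,0.8,0.8,0.8,0.8]
  delta_pos:
    - [0.0003,0.0002,0]
    - [0.0003,0.0002,0]
    - [0.0003,0.0002,0]
    - [0.0003,0.0003,0]
    - [0.0003,0.0003,0]
    - [0.0003,0.0003,0]
    - [0.0003,0.0003,0]
    - [0.0003,0.0003,0]
    - [0,0,0]
    - [0,0,0]
  yaw: [-0.1,-0.1,-0.1,-0.1,-0.1,-0.1,-0.1,-0.1,0,0]

```text
time: 31.08
ee_pos: [0.4728, -0.0694, 0.2809]
tcp_rot: [178.9, 0.5, 28.0]
wrist_force: [2.0, -5.6, -6.3]
opening: 0.0262
grasp_force: 39.7
```

```bash
python3 -c "
from h import *
o,R=st()"
```

```text
{'time': 31.0833, 'q': [-8.0654, -5.6852, -14.2193, 81.2281, -1.2269, 143.9549], 'ee_pos': [0.4728, -0.0694, 0.2809], 'tcp_rot': [178.868, 0.5296, 27.9719], 'wrist_force': [1.972, -5.5661, -6.3039], 'torque': [-1.087, -0.4577, -0.0526]}
toolz [ 0.001 -0.022 -1.   ] tilt 1.2 bearing -87.1 tooly [ 0.469 -0.883  0.02 ]
```

Call:
move_arm:
  jaw: [0.8,0.8,0.8,0.8,0.8]
  delta_pos:
    - [0,-0.0007,0]
    - [0,0,0]
    - [0,0,0]
    - [0,0,0]
    - [0,0,0]
  yaw: [-0.04,-0.04,0,0,0]

```text
time: 31.5
ee_pos: [0.4729, -0.0697, 0.2813]
tcp_rot: [178.9, 0.5, 23.5]
wrist_force: [2.4, -3.3, -5.3]
opening: 0.0262
grasp_force: 39.8
```

```bash
python3 -c "
from h import *
o,R=st()"
```

```text
{'time': 31.5, 'q': [-8.1144, -5.6368, -14.1309, 81.3164, -1.1679, 148.3398], 'ee_pos': [0.4729, -0.0697, 0.2813], 'tcp_rot': [178.9064, 0.4517, 23.5396], 'wrist_force': [2.4202, -3.3195, -5.3319], 'torque': [-0.5738, -0.4316, 0.4259]}
toolz [ 0.    -0.021 -1.   ] tilt 1.2 bearing -88.9 tooly [ 0.399 -0.917  0.019]
```

Call:
move_arm:
  jaw: [0.8,0.8,0.8,0.8,0.8,0.8]
  delta_pos:
    - [0,0,-0.003]
    - [0,0,-0.003]
    - [0,0,-0.002]
    - [0,0,-0.001]
    - [0,0,0]
    - [0,0,0]
  yaw: [0,0,0,0,0,0]

```text
time: 32.0
ee_pos: [0.4728, -0.0697, 0.2738]
tcp_rot: [178.9, 0.4, 23.5]
wrist_force: [-4.0, -2.9, 7.4]
opening: 0.0262
grasp_force: 41.1
```

Call:
move_arm:
  jaw: [0.7,0.6,0.5,0.4,0.3,0.3]
  delta_pos:
    - [0,0,0]
    - [0,0,0]
    - [0,0,0]
    - [0,0,0]
    - [0,0,0]
    - [0,0,0]
  yaw: [0,0,0,0,0,0]

```text
time: 32.5
ee_pos: [0.473, -0.0696, 0.2726]
tcp_rot: [178.9, 0.4, 23.5]
wrist_force: [-0.3, 0.2, -0.0]
opening: 0.0597
grasp_force: 0.0
```

Call:
move_arm:
  jaw: [0.3,0.3,0.3,0.3,0.3,0.3,0.3,0.3,0.3]
  delta_pos:
    - [0,0,0.015]
    - [0,0,0.03]
    - [0,0,0.03]
    - [-0.03,0,0.03]
    - [-0.03,0,0.02]
    - [-0.03,0,0]
    - [-0.03,0,0]
    - [-0.03,0,0]
    - [0,0,0]
  yaw: [0,0,0,0,0,0,0,0,0]

```text
time: 33.25
ee_pos: [0.3199, -0.0694, 0.3982]
tcp_rot: [178.9, 0.3, 23.4]
wrist_force: [-0.0, 0.3, -0.4]
opening: 0.0597
grasp_force: 0.0
```

```bash
python3 -c "
from h import *
o,R=st()
a=camera('side')[285:425,235:385,::-1];b=camera('top')[195:335,330:450,::-1]
cv2.imwrite('pics/7.png',cv2.resize(np.hstack([a,b]),None,fx=2.9,fy=2.9,interpolation=cv2.INTER_CUBIC))"
```

```text
{'time': 33.25, 'q': [-11.8493, -25.5947, -16.7776, 98.4377, -1.1287, 144.7084], 'ee_pos': [0.3199, -0.0694, 0.3982], 'tcp_rot': [178.8595, 0.3424, 23.4351], 'wrist_force': [-0.0439, 0.325, -0.435], 'torque': [0.0689, 0.0328, 0.0086]}
toolz [ 0.002 -0.021 -1.   ] tilt 1.2 bearing -83.3 tooly [ 0.398 -0.917  0.02 ]
```

View pics/7.png

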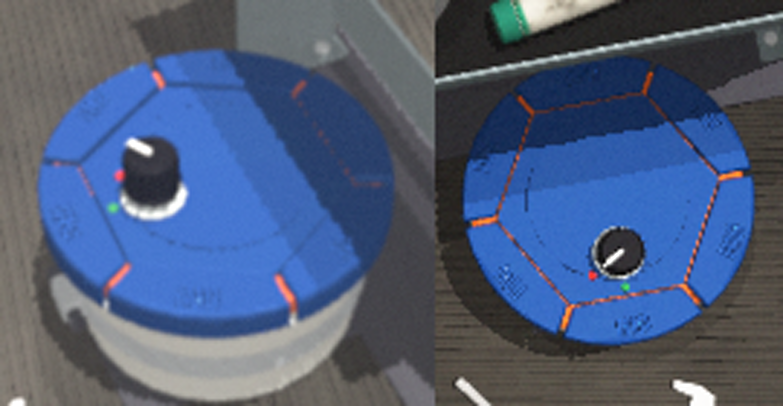

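```bash
python3 -c "
from workcell import bot
print(bot.job_done())"
```

```text
the job is handed in; nothing more can be done
None
```

I pressed all six lid segments down to their rigid stops with the vent open, then lifted the vent sleeve, turned it clockwise to the red mark and let it down. I handed the job in at about 33 s with the gripper clear; no verdict came back.

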